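Steady a hanging parts tote over its skid

TASK

Take the long parts tote by the grip of its bail, draw it straight out of the stand's rails, and carry it to the low wooden skid. It drops off its prop and rocks in the bail as it comes out: steady it while you carry it, without spilling it and without it touching the bench, the skid or the robot or disturbing the other things, and bring it to hang level and still, lengthways over the middle of the skid with its underside about 40 mm above the deck. Keep it hanging there for more than three seconds and finish while still holding it by the bail.

Things in the scene. Friction and masses are not known exactly. Their poses are not given: they have to be found in the camera images.
- stand: Fixed pine stand: base board 310 x 290 x 16 mm and two uprights (84 mm long in x, 20 mm thick, 255 mm tall, centred at y = +-126 mm) that carry two steel C rails on their inner faces. Origin: on the bench, directly below the parked cross bar of the bail; z up. Its own -x is the open front, from which the tote is drawn out between the uprights.
- stand_rail (a point): Point midway between the two C rails, 219 mm above the bench, level with their floors. The rails lie at y = +-86 to 116 mm and are roofed (18 mm gap, roof top 247 mm above the bench) and stopped behind, open to the stand's -x: the 12 mm bar must slide out level along -x by 66 mm from its parked place before it can rise; 110 mm is safe. The tote's rear end leaves the uprights after 250 mm.
- stand_prop (a point): Middle of the near upper edge of the prop block (100 mm wide), 150 mm in the stand's +x and 146.5 mm above the bench. It holds up the tote's +x end, so that the parked tote slopes by 0.30 rad. When the bail has been drawn out 49 mm the tote's end drops off this edge (slope then 0.22 rad) and the tote starts swinging freely.
- bail: Steel bail (loose, 0.15 kg) from which the tote hangs: cross bar 12 x 224 x 12 mm along its y, two arms down at y = +-74 mm, and a black grip tab on top, 16 mm thick along x, 44 mm wide along y, from 6 to 62 mm above the bar's centre. Origin: centre of the bar; z up, x along the tote. It parks with axes parallel to the stand's, origin 225 mm above the bench.
- bail_grip (a point): Where to grip: centre of the tab, 36 mm above the bar's centre, taken from above with the fingers closing along the bail's x (16 mm thick, needs a firm grip of about 60 N). Held so, the bail stays upright and the fingers are clear of the tote.
- tote: Blue open parts tote, 380 mm along x, 130 mm along y, 80 mm high, a carton in each end. It turns nearly without friction (limit +-0.6 rad) about the bail's y axis on pivots 60 mm below the bar. Origin: on the pivot axis, midway; underside 62 mm below it, rim 18 mm above. Tilt: angle of its x axis to the level, positive with its +x end up. Untilted its axes are parallel to the bail's.
- tote_pivot (a point): The tote's origin. Nominal: tote with contents 0.62 kg (contents 0.42, hidden mass varies), centre of mass 30 mm below the pivots, inertia about them 0.0141 kg m2: it swings with period 1.75 s (+-4 %), like a simple pendulum of 0.76 m, dying out over 40 s and more; it rests level. Pivot acceleration a along +x adds a tilt acceleration of -a / 0.76 m.
- tote_base (a point): Centre of the tote's underside, 62 mm below the pivot axis. This is the point to bring over the skid.
- tote_end_a (a point): Middle of the lower edge of the tote's end at +x (190 mm from its middle, 62 mm below the pivot axis).
- tote_end_b (a point): The same at its -x end; this end hangs low while the tote is parked.
- dock: The skid: low fixed pine deck 440 x 180 mm on three runners, x along its length, deck top 30 mm above the bench, with low corner guides 22 mm above the deck. Origin: on the bench under its centre. Either end of the tote may point either way along it.
- dock_mid (a point): Centre of the skid's deck, on its upper face, 30 mm above the bench; the tote's underside must come to hang about 40 mm above it.
- tape_roll: Bystander: cardboard-coloured tape roll lying flat, 84 mm across, 24 mm high; origin under its centre.
- label_stack: Bystander: stack of paper labels 90 x 60 x 22 mm; origin under its centre.
- screw_jar: Bystander: jar 66 mm across, 90 mm high; origin under its centre.
- paint_can: Bystander: can 80 mm across, 100 mm high; origin under its centre.
- carton: Bystander: carton 130 x 100 x 80 mm; origin under its centre.
- hammer: Bystander: hammer lying on the bench.

How it is judged:
By the outcome, as a careful person would: the job done as asked, in the order asked, and still so for the second after the job is handed in, while the arm keeps its last pose, push and grip.
It also fails if it takes over 56 s, if anything falls off the work surface, if the arm or the gripper's body presses on something with over 40 N, if the wrist force passes 120 N, or if a joint passes its speed limit or range.

ROBOT

A 6-joint arm with a two-finger parallel gripper is mounted at the origin on the work surface. World frame = base frame: x ahead of the robot, y to its left, z up, the work surface at z = 0. Lengths are in mm, angles in rad, forces in N, time in s.
With the tool pointing down it reaches from about 275 to 750 mm from the base axis. Payload 10.2 kg.
Tool frame: the origin (TCP) lies midway between the tips of the shut fingers; the grasp point (between the pads) lies 19 mm behind it; z points along the fingers, y is the line along which they close (so a half turn about z gives the same grasp; the last joint's range is limited). The gripper opens to 85 mm and grips with 20 to 120 N. Pads are 22 mm wide; open, the fingers measure 114 mm over their backs; the gripper's body (76 mm by 85 mm) begins 54 mm behind the grasp point. The pads swing forward as they close: fully open they stand 13 mm farther back than shut.
Start: joints at [-1.331, 0.313, 1.498, -0, 1.331, -0.223], TCP at [234.378, -469.785, 231.294] pointing down, gripper open.
Joint ranges: [-2.94, 2.94], [-0.97, 2.17], [0.19, 2.56], [-1.23, 4.37], [0.02, 3.11], [-2.88, 2.88]. Speed limits (rad/s): [2.39, 2.39, 3.01, 3.14, 3.14, 3.14].

INTERFACE

Orientations are given as a unit quaternion [w, x, y, z].
In Python, from rig import ctrl gives the robot as it stands.
- The arm moves only by the tool arm_command, never from a script. Its argument "increments" is a list of rows, each an object with "dr": the turn, a rotation vector about the tool's x, y, z in units of pi/4 rad (1.0 is pi/4 rad), a list of three; "offset": the shift along the tool's x, y, z in units of 120 mm (1.0 is 120 mm), a list of three; "hand": the opening, from -1 (shut) to 1 (fully open). A call has 1 to 8 rows; each row shifts and turns the commanded pose from where the row before left it, along the tool's axes as they then stand; what a row does not reach is not made up. A row lasts 1/10 s, in which the tool goes at most 50 mm and 8.59 degrees, less where a joint would pass 70% of its speed; a pose out of reach is approached as far as the arm can. A call with a number of a shift or a turn outside -1 to 1 is refused whole. A call with a gripper value outside its range is refused whole. The fingers move at their own pace and stop on an object; "grip_force" is the grip in N (left out, the last holds). Time passes only in rows, so rows that do not move let the fingers close. It gives the time, the measured TCP pose, the force, the opening and the grip force at its end, in the units of the state.
- ctrl.sense(): the state, without advancing time (a new reading comes with each control period).
- ctrl.capture(name): name is "side" or "top" or "wrist"; returns the picture (480x640x3 uint8, red, green, blue); there is no depth.
- ctrl.camera_info(name): a dict with "K" (3x3 intrinsics, pixels), "R" (3x3) and "t" (3): a world point X has camera coordinates R X + t. Camera axes: x right, y down, z forward; pixel columns grow to the right and rows downward; lengths in mm; the calibration is good to about 2 mm. A picture is of the moment at which its call begins: read the wrist's pose just before it. camera_info takes no time and is no camera call; for the wrist camera it gives the pose at the moment of the call.
- ctrl.finish_job(): hands the job in; it is judged then, once.
The state is a dict: "time_s": time; "joints": joint angles; "dq": joint speeds; "tau": joint torques, N m; "eef_pos": TCP position; "ee_rot": TCP orientation; "force": force on the tool from outside, world axes, zero at the start; "wrist_torque": the same for the moment, N m; "grip_width": opening from 0.0 (shut) to 1.0 (fully open); "grip_force": force on a finger pad.
Only numpy, scipy, OpenCV 4.12 (cv2) and the standard library are available. Lean on these libraries where they do the work, as an engineer would, in place of code of your own. Each camera call takes 0.05 s, during which the arm holds its last target. There are 200 camera calls.

## Working session

There is one attempt and no reset: what is moved stays moved. The work goes in short steps, Python scripts to look and compute and a tool call to move; the robot and the scene stay as the last step left them, time stands still between calls to the robot, and variables do not carry over. Pictures are saved under pics/ and viewed, at most 10 in all, crops included, and the job is handed in when it is done.

Besides the shell and the picture viewer there is one more tool, called after "Emit:" as name([rows], argument=value, ...), one row to a line, values as JSON. arm_command: Moves the arm, as the interface text tells. Shifts and turns lie within -1 to 1; 1 stands for 120 mm of shift or pi/4 rad of turn. Its arguments: {"type":"object","properties":{"increments":{"type":"array"},"grip_force":{"type":"number"}},"required":["increments"]}

```bash
ls; mkdir -p pics
python3 - <<'E'
from rig import ctrl
import cv2
for n in("top","side"):
    im=ctrl.capture(n); cv2.imwrite(f"pics/{n}0.png",im[:,:,::-1])
    c=ctrl.camera_info(n); print(n,c["K"],c["R"],c["t"])
s=ctrl.sense();print(s)
E
```

```text
pics
top [[523.07225773   0.         318.68720116]
 [  0.         523.07225773 241.05127581]
 [  0.           0.           1.        ]] [[ 0.00774028 -0.99995595 -0.00530976]
 [-0.99293571 -0.007057   -0.11844351]
 [ 0.11840082  0.00618904 -0.9929466 ]] [ 135.24234709  620.24036317 1176.88510191]
side [[595.382479     0.         322.86021311]
 [  0.         595.382479   239.16767294]
 [  0.           0.           1.        ]] [[-0.31059726 -0.95054096  0.00111227]
 [-0.69507716  0.22632383 -0.68238205]
 [ 0.64838036 -0.2127191  -0.73099487]] [ 310.71315116  511.98940287 1210.14800374]
{'time_s': 0.1, 'joints': array([-1.33142569e+00,  3.13419126e-01,  1.49832066e+00, -1.47082710e-05,
        1.33097854e+00, -2.23433678e-01]), 'dq': array([-0.00093234,  0.00104287, -0.00197455, -0.0007766 , -0.00158295,
       -0.00020216]), 'tau': array([ 1.96724337e-03, -4.12897253e+01, -2.60142821e+01, -1.98614366e-04,
        2.99971529e-03, -2.26635768e-05]), 'eef_pos': array([ 234.31013078, -469.57861028,  230.79468811]), 'ee_rot': array([-5.62762107e-04,  9.73345222e-01,  2.29344202e-01, -1.16273660e-05]), 'force': array([-0.01624689, -0.07737474,  0.10384461]), 'wrist_torque': array([ 0.0013586 ,  0.02710075, -0.02989121]), 'grip_force': 0.0, 'grip_width': 0.9949515175665967}
```

View pics/top0.png

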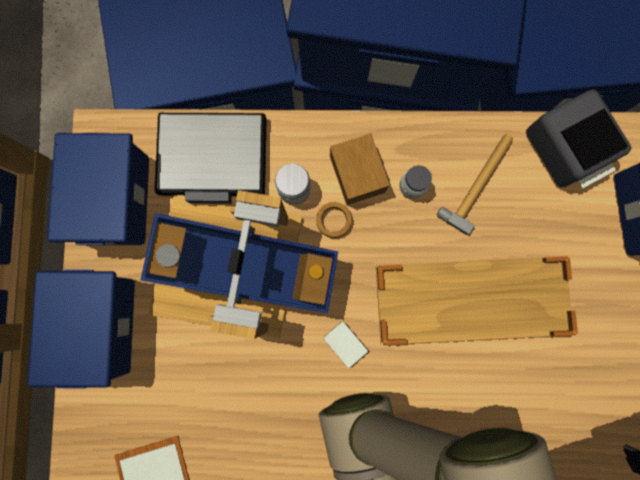

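View pics/side0.png

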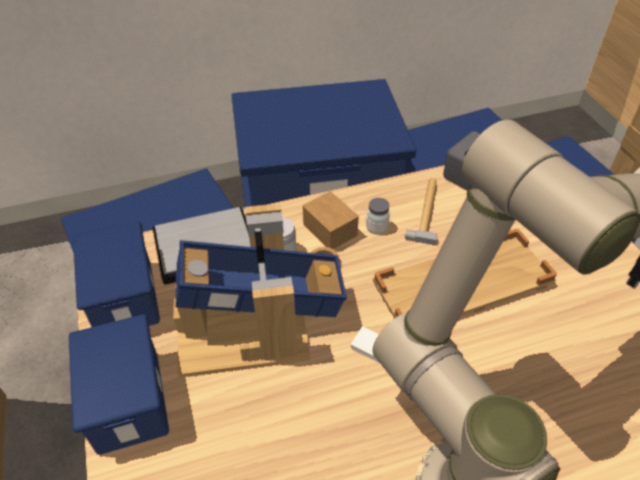

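The top view shows the stand with the parked tote at about (240,262), front to the right. The skid is at (477,300), the labels at (346,344), the tape at (334,220) and the can at (292,183). I'll zoom in for corners.

Run:
```python
import cv2
im=cv2.imread("pics/top0.png")
cv2.imwrite("pics/z1.png",cv2.resize(im[180:340,130:340],None,fx=3.75,fy=3.75,interpolation=cv2.INTER_CUBIC))
cv2.imwrite("pics/z2.png",cv2.resize(im[240:360,320:600],None,fx=2.8,fy=2.8,interpolation=cv2.INTER_CUBIC))
```

```text
(no output)
```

View pics/z1.png

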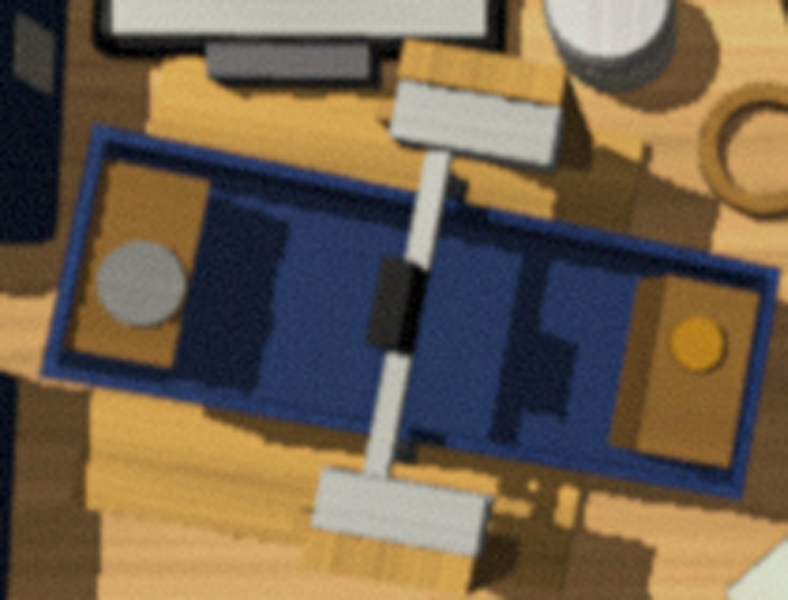

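View pics/z2.png

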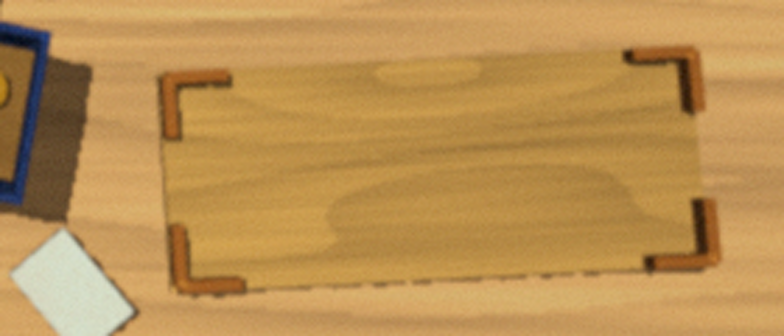

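```bash
cat > h.py <<'E'
import numpy as np,cv2
from rig import ctrl
from scipy.optimize import least_squares
def proj(P,c):
    X=np.atleast_2d(P)@np.array(c["R"]).T+np.array(c["t"]); p=X@np.array(c["K"]).T; return p[:,:2]/p[:,2:]
def place(P,q):
    P=np.atleast_2d(np.array(P,float)); c,s=np.cos(q[2]),np.sin(q[2])
    return np.c_[P[:,0]*c-P[:,1]*s+q[0],P[:,0]*s+P[:,1]*c+q[1],P[:,2]]
def ray(px,c,z):
    d=np.array(c["R"]).T@np.linalg.solve(np.array(c["K"]),[*px,1.]); o=-np.array(c["R"]).T@np.array(c["t"])
    return o+d*(z-o[2])/d[2]
E
cat > f.py <<'E'
from h import *
c=ctrl.camera_info("top")
S=np.array([[42,-136,255],[-42,-136,255],[42,136,255],[-42,136,255]])
pS=np.array([[402,40],[567,65],[303,565],[473,592]])/3.75+[130,180]
def fit(P,p,q0):
    r=least_squares(lambda q:(proj(place(P,[q[0]*100,q[1]*100,q[2]]),c)-p).ravel(),[q0[0]/100,q0[1]/100,q0[2]])
    return r.x*[100,100,1],r.fun.reshape(-1,2).round(1)
qs,rs=fit(S,pS,[500,250,1.5]);print(qs,rs.tolist())
p=np.array([[160,75],[697,48],[718,265],[175,293]])/2.8+[320,240]
for z in(30,52):
    # dock x along world -y
    qd,rd=fit(np.array([[-220,90,z],[220,90,z],[220,-90,z],[-220,-90,z]]),p,[500,-250,-1.57]);print(z,qd,rd.tolist())
o=[]
im=cv2.imread("pics/top0.png");big=cv2.resize(im[180:340,130:340],None,fx=3.75,fy=3.75)
def dr(P):
    q=((proj(place(P,qs),c)-[130,180])*3.75).astype(int);cv2.polylines(big,[q],True,(0,255,0),1)
for z in(231,287):dr([[8,22,z],[-8,22,z],[-8,-22,z],[8,-22,z]])
for s in(1,-1):
    dr([[42,136*s,255],[-42,136*s,255],[-42,116*s,255],[42,116*s,255]]); dr([[42,116*s,247],[-42,116*s,247],[-42,86*s,247],[42,86*s,247]])
dr([[6,-86,231],[-6,-86,231],[-6,86,231],[6,86,231]])
cv2.imwrite("pics/ov.png",big)
for n,px,z in[("label",(346,344),22),("tape",(334,220),24),("can",(292,180),100),("carton",(358,165),80),("jar",(418,176),90)]:print(n,ray(px,c,z).round())
s=ctrl.sense();w=ctrl.camera_info("wrist");print("wristcam",(-np.array(w["R"]).T@w["t"]))
E
python3 f.py
```

```text
[550.44677802 274.83295305   1.41434692] [[0.5, -0.8], [-0.5, -0.5], [0.5, 0.4], [-0.5, 0.7]]
30 [ 485.03104895 -223.54519458   -1.51328932] [[1.1, -0.6], [-1.4, -0.4], [-0.5, 0.7], [0.7, 0.3]]
52 [ 485.00257032 -217.08805593   -1.51283796] [[-0.7, -1.2], [0.3, -1.3], [1.4, 1.2], [-1.0, 1.2]]
label [383.  75.  22.]
tape [671. 104.  24.]
can [749. 200. 100.]
carton [789.  51.  80.]
jar [762. -83.  90.]
wristcam [ 307.03493075 -433.95421638  373.35269378]
```

View pics/ov.png

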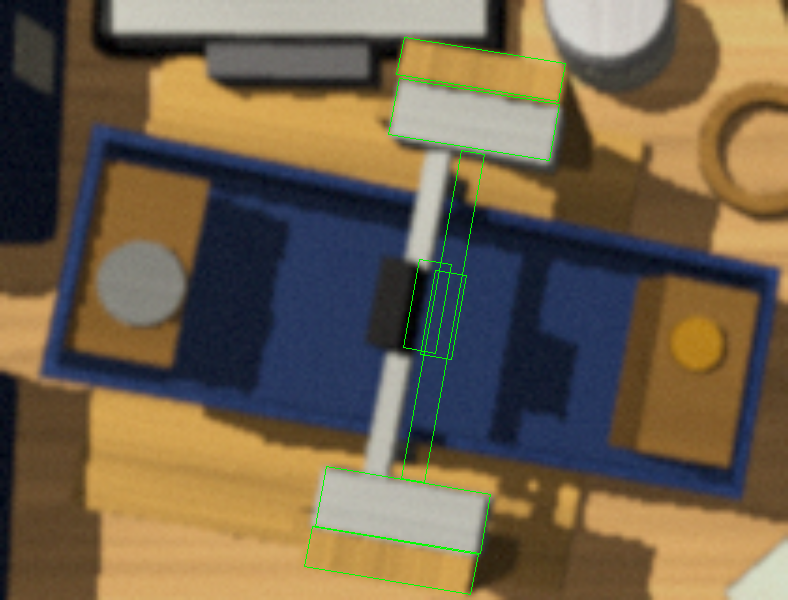

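The overlay fits the uprights, with the bar parked about 18 mm behind their centre. That puts the stand origin near (553,293), yaw 1.414. The skid is near (485,-220), yaw 1.628. I'll turn, then look at the skid with the wrist camera on the way.

Emit:
arm_command([
  {"dr": [0, 0, 0.158], "offset": [0, 0, -0.2], "hand": 1},
  {"dr": [0, 0, 0.158], "offset": [0, 0, -0.2], "hand": 1},
  {"dr": [0, 0, 0.158], "offset": [0, 0, -0.2], "hand": 1},
  {"dr": [0, 0, 0.158], "offset": [0, 0, -0.2], "hand": 1},
  {"dr": [0, 0, 0.158], "offset": [0, 0, -0.2], "hand": 1},
  {"dr": [0, 0, 0], "offset": [0.16, -0.32, 0], "hand": 1},
  {"dr": [0, 0, 0], "offset": [0.16, -0.32, 0], "hand": 1},
  {"dr": [0, 0, 0], "offset": [0.16, -0.32, 0], "hand": 1},
])

```text
time_s: 0.9
eef_pos: [309.9, -363.7, 351.0]
ee_rot: [-0.0, 0.997, -0.079, -0.0]
force: [0.3, -0.6, -0.7]
grip_width: 1.001
grip_force: 0.0
```

Emit:
arm_command([
  {"dr": [0, 0, 0], "offset": [0.16, -0.32, 0], "hand": 1},
  {"dr": [0, 0, 0], "offset": [0.16, -0.32, 0], "hand": 1},
  {"dr": [0, 0, 0], "offset": [0.16, -0.32, 0], "hand": 1},
  {"dr": [0, 0, 0], "offset": [0.16, -0.32, 0], "hand": 1},
  {"dr": [0, 0, 0], "offset": [0, 0, 0], "hand": 1},
  {"dr": [0, 0, 0], "offset": [0, 0, 0], "hand": 1},
])

```text
time_s: 1.5
eef_pos: [409.5, -224.9, 351.1]
ee_rot: [-0.0, 0.997, -0.078, -0.0]
force: [-0.4, 0.0, -0.2]
grip_width: 0.999
grip_force: 0.0
```

Run:
```python
from h import *
s=ctrl.sense();print(s["time_s"],s["eef_pos"],s["ee_rot"],s["joints"])
c=ctrl.camera_info("wrist");im=ctrl.capture("wrist")
import pickle;pickle.dump(c,open("w1.pkl","wb"))
cv2.imwrite("pics/w1.png",im[:,:,::-1]);print(c["K"],-np.array(c["R"]).T@c["t"])
print(proj(place([[-220,90,30],[220,90,30],[220,-90,30],[-220,-90,30]],[485,-220,-1.513]),c).round())
```

```text
1.5 [ 409.5155359  -224.90285931  351.06147339] [-6.84350659e-05  9.96965922e-01 -7.78387232e-02 -2.81540901e-04] [-7.53654730e-01  1.24281261e-01  1.42503502e+00 -2.45459315e-04
  1.59280132e+00  9.72971349e-01]
[[393.84706618   0.         321.2638017 ]
 [  0.         393.84706618 236.54184383]
 [  0.           0.           1.        ]] [ 489.87703996 -238.37145006  493.55702351]
[[ 91.  72.]
 [498. -28.]
 [509. 149.]
 [148. 226.]]
```

View pics/w1.png

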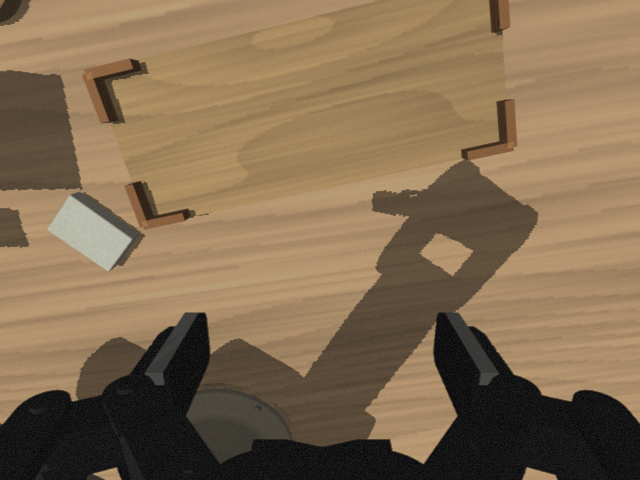

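```bash
cat > fd.py <<'E'
from h import *
import pickle
c=ctrl.camera_info("top");w=pickle.load(open("w1.pkl","rb"))
pt=np.array([[160,75],[697,48],[718,265],[178,293]])/2.8+[320,240]
pw=np.array([[85,75],[516,146],[145,223]])
def f(v):
    P=np.array([[-v[3],v[4],.52],[v[3],v[4],.52],[v[3],-v[4],.52],[-v[3],-v[4],.52]])*100
    P=place(P,[v[0]*100,v[1]*100,v[2]])
    return np.r_[(proj(P,c)-pt).ravel(),(proj(P[[0,2,3]],w)-pw).ravel()*.6]
r=least_squares(f,[4.85,-2.2,-1.513,2.2,.9]);print(r.x,r.fun.round(1))
E
python3 fd.py
```

```text
[ 4.85611048 -2.20113178 -1.5101005   2.16322299  0.85270697] [ 2.3  0.8  0.1  0.3  0.9 -1.4  0.9 -1.1 -0.7 -0.6 -0.8  0.3 -1.7  2.5]
```

Emit:
arm_command([
  {"dr": [0, 0, 0], "offset": [0.039, -0.342, 0], "hand": 1},
  {"dr": [0, 0, 0], "offset": [0.039, -0.342, 0], "hand": 1},
  {"dr": [0, 0, 0], "offset": [0.039, -0.342, 0], "hand": 1},
  {"dr": [0, 0, 0], "offset": [0.039, -0.342, 0], "hand": 1},
  {"dr": [0, 0, 0], "offset": [0.039, -0.342, 0], "hand": 1},
  {"dr": [0, 0, 0], "offset": [0.039, -0.342, 0], "hand": 1},
  {"dr": [0, 0, 0], "offset": [0.039, -0.342, 0], "hand": 1},
])

```text
time_s: 2.25
eef_pos: [487.1, 53.4, 351.2]
ee_rot: [0.0, 0.997, -0.08, -0.0]
force: [1.2, -1.1, -1.1]
grip_width: 0.998
grip_force: 0.0
```

Emit:
arm_command([
  {"dr": [0, 0, 0], "offset": [0.039, -0.342, 0], "hand": 1},
  {"dr": [0, 0, 0], "offset": [0.039, -0.342, 0], "hand": 1},
  {"dr": [0, 0, 0], "offset": [0.039, -0.342, 0], "hand": 1},
  {"dr": [0, 0, 0], "offset": [0.039, -0.342, 0], "hand": 1},
  {"dr": [0, 0, 0], "offset": [0.039, -0.342, 0], "hand": 1},
  {"dr": [0, 0, 0], "offset": [0.039, -0.342, 0], "hand": 1},
  {"dr": [0, 0, 0], "offset": [0, 0, 0], "hand": 1},
  {"dr": [0, 0, 0], "offset": [0, 0, 0], "hand": 1},
])

```text
time_s: 3.05
eef_pos: [553.9, 291.1, 350.4]
ee_rot: [0.0, 0.997, -0.079, -0.001]
force: [0.1, -0.1, 0.5]
grip_width: 0.998
grip_force: 0.0
```

Run:
```python
from h import *
s=ctrl.sense();print(s["time_s"],s["eef_pos"],s["ee_rot"],s["joints"])
c=ctrl.camera_info("wrist");im=ctrl.capture("wrist")[:,:,::-1].copy()
cv2.imwrite("pics/w2raw.png",im)
q=[553.2,292.6,1.4143]
for z in(231,287):
    p=proj(place([[8,22,z],[-8,22,z],[-8,-22,z],[8,-22,z]],q),c);print(p.round().tolist());cv2.polylines(im,[p.astype(int)],True,(0,255,0),1)
for S in(1,-1):
    p=proj(place([[24,136*S,255],[-60,136*S,255],[-60,116*S,255],[24,116*S,255]],q),c);cv2.polylines(im,[p.astype(int)],True,(0,0,255),1)
p=proj(place([[6,86,231],[-6,86,231],[-6,-86,231],[6,-86,231]],q),c);cv2.polylines(im,[p.astype(int)],True,(0,255,255),1)
cv2.imwrite("pics/w2.png",im)
import pickle;pickle.dump(c,open("w2.pkl","wb"))
```

```text
3.05 [553.86920241 291.0551762  350.35472149] [ 4.25168563e-04  9.96860983e-01 -7.91684168e-02 -6.01056792e-04] [ 2.97016488e-01  5.15570303e-01  9.01046869e-01 -3.53400601e-04
  1.72640595e+00  2.02626104e+00]
[[307.0, 258.0], [329.0, 258.0], [330.0, 198.0], [306.0, 198.0]]
[[304.0, 294.0], [331.0, 294.0], [332.0, 221.0], [302.0, 221.0]]
```

View pics/w2.png

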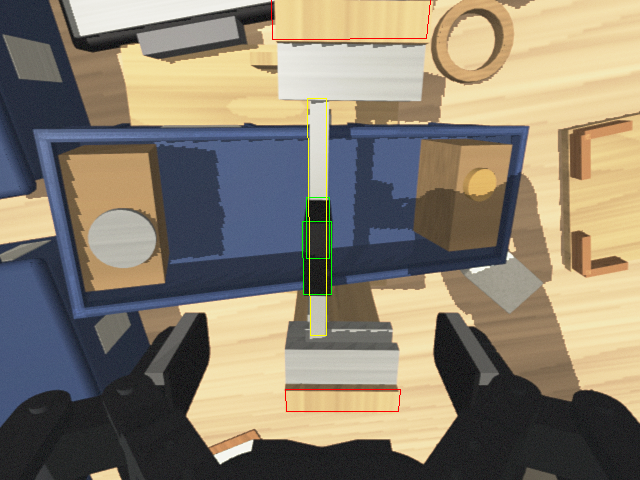

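The model lies on the tab, bar and uprights within about 1 mm: the tab top is at pixels (302–332, 221–294). I'll descend and grip.

Emit:
arm_command([
  {"dr": [0, 0, 0], "offset": [-0.008, -0.012, 0.2], "hand": 1},
  {"dr": [0, 0, 0], "offset": [0, 0, 0.2], "hand": 1},
  {"dr": [0, 0, 0], "offset": [0, 0, 0.2], "hand": 1},
  {"dr": [0, 0, 0], "offset": [0, 0, 0.2], "hand": 1},
  {"dr": [0, 0, 0], "offset": [0, 0, 0.1], "hand": 1},
  {"dr": [0, 0, 0], "offset": [0, 0, 0], "hand": 1},
  {"dr": [0, 0, 0], "offset": [0, 0, 0], "hand": -1},
  {"dr": [0, 0, 0], "offset": [0, 0, 0], "hand": -1},
], grip_force=70)

```text
time_s: 3.9
eef_pos: [553.0, 293.3, 244.9]
ee_rot: [-0.0, 0.997, -0.079, 0.001]
force: [-0.2, 0.8, 0.1]
grip_width: 0.688
grip_force: 0.0
```

Emit:
arm_command([
  {"dr": [0, 0, 0], "offset": [0, 0, 0], "hand": -1},
  {"dr": [0, 0, 0], "offset": [0, 0, 0], "hand": -1},
  {"dr": [0, 0, 0], "offset": [0, 0, 0], "hand": -1},
  {"dr": [0, 0, 0], "offset": [0, 0, 0], "hand": -1},
  {"dr": [0, 0, 0], "offset": [0, 0, 0], "hand": -1},
])

```text
time_s: 4.4
eef_pos: [552.6, 293.6, 243.8]
ee_rot: [-0.0, 0.997, -0.079, 0.0]
force: [-0.4, -0.1, 3.2]
grip_width: 0.179
grip_force: 69.5
```

Run:
```python
from h import *
s=ctrl.sense();print({k:(np.round(v,3).tolist()) for k,v in s.items()})
```

```text
{'time_s': 4.4, 'joints': [0.301, 0.534, 1.141, 0.0, 1.466, 2.03], 'dq': [0.001, -0.001, 0.001, -0.001, 0.001, 0.0], 'tau': [-0.145, -50.001, -25.745, -0.073, -0.097, -0.057], 'eef_pos': [552.552, 293.607, 243.771], 'ee_rot': [-0.0, 0.997, -0.079, 0.0], 'force': [-0.421, -0.097, 3.181], 'wrist_torque': [-0.04, 0.049, -0.092], 'grip_force': 69.546, 'grip_width': 0.179}
```

```bash
cat > plan.py <<'E'
import numpy as np
from scipy.optimize import minimize
from scipy.linalg import expm
L,dt=.76,.1
def M(w,z=.01): return expm(np.array([[0,1],[-w*w,-2*z*w]])*dt)
def sim(v,x,vprev,w=3.59):
    A=M(w);x=np.array(x,float);H=[]
    for k in v:
        x=x+[0,(k-vprev)/dt/1000/L];vprev=k;x=A@x;H.append(x.copy())
    return np.array(H+[x+[0,-vprev/dt/1000/L]])
def plan(x0,vprev,D,N,vmax=32,wr=1.,th=.24):
    def cost(v):
        d=np.diff(np.r_[vprev,v,0]);H1=sim(v,x0,vprev,3.45)[-1];H2=sim(v,x0,vprev,3.73)[-1]
        return (d@d)/500+wr*1e3*((H1*[3.6,1])@(H1*[3.6,1])+(H2*[3.6,1])@(H2*[3.6,1]))/50
    r=minimize(cost,np.full(N,D/N),method="SLSQP",bounds=[(-vmax,vmax)]*N,options=dict(maxiter=300),
     constraints=[dict(type="eq",fun=lambda v:np.r_[sim(v,x0,vprev)[-1]*10,(v.sum()-D)/50]),
      dict(type="ineq",fun=lambda v:th-np.abs(sim(v,x0,vprev)[:-1,0]))])
    return r
if __name__=="__main__":
    for N in(24,32,40,48):
        r=plan([.215,-.13],8,517.8-50,N)
        print(N,r.success,r.x.round(1).tolist())
        print(" th",sim(r.x,[.215,-.13],8)[:,0].round(2).tolist(), "res",[np.hypot(*(sim(r.x,[.215,-.13],8,w)[-1]*[1,1/3.59])).round(3) for w in(3.45,3.59,3.73)])
E
python3 plan.py
```

```text
24 True [0.3, 1.1, 9.4, 21.5, 31.5, 32.0, 32.0, 32.0, 32.0, 32.0, 32.0, 32.0, 32.0, 32.0, 29.2, 17.5, 3.9, -5.8, -8.4, -3.0, 8.3, 21.1, 29.0, 24.5]
 th [0.18, 0.12, 0.06, 0.01, -0.04, -0.07, -0.1, -0.11, -0.11, -0.1, -0.07, -0.03, 0.01, 0.04, 0.07, 0.08, 0.05, 0.01, -0.03, -0.07, -0.08, -0.07, -0.03, 0.0, 0.0] res [np.float64(0.025), np.float64(0.0), np.float64(0.029)]
32 True [5.5, 6.6, 10.4, 16.0, 22.1, 27.5, 31.1, 32.0, 32.0, 32.0, 30.6, 27.2, 22.6, 17.6, 13.0, 9.3, 7.0, 6.0, 6.3, 7.6, 9.3, 11.0, 12.3, 12.9, 12.7, 11.8, 10.3, 8.5, 6.6, 4.8, 3.3, 1.7]
 th [0.19, 0.13, 0.07, 0.01, -0.05, -0.09, -0.12, -0.13, -0.12, -0.1, -0.07, -0.03, 0.01, 0.03, 0.05, 0.06, 0.05, 0.04, 0.02, 0.01, -0.01, -0.02, -0.03, -0.03, -0.03, -0.03, -0.02, -0.02, -0.01, -0.01, -0.0, -0.0, -0.0] res [np.float64(0.034), np.float64(0.0), np.float64(0.035)]
40 True [5.9, 6.9, 10.3, 15.4, 21.1, 26.3, 30.2, 32.0, 32.0, 30.9, 27.7, 22.9, 17.2, 11.4, 6.2, 2.2, -0.3, -1.1, -0.4, 1.6, 4.4, 7.4, 10.1, 12.1, 13.3, 13.6, 13.0, 11.8, 10.3, 8.9, 7.7, 7.0, 6.8, 6.9, 7.2, 7.4, 7.2, 6.4, 4.9, 2.7]
 th [0.19, 0.13, 0.07, 0.01, 
[... 244 characters left out ...]
loat64(0.024), np.float64(0.0), np.float64(0.025)]
48 True [6.4, 7.6, 11.0, 15.9, 21.4, 26.4, 30.1, 32.0, 32.0, 31.1, 28.1, 23.6, 18.1, 12.5, 7.4, 3.4, 0.9, 0.1, 0.7, 2.7, 5.5, 8.6, 11.6, 14.1, 15.7, 16.3, 15.9, 14.7, 13.0, 11.0, 9.1, 7.5, 6.3, 5.5, 5.1, 4.8, 4.5, 4.0, 3.1, 1.9, 0.4, -1.2, -2.7, -3.9, -4.5, -4.4, -3.6, -2.0]
 th [0.19, 0.14, 0.07, 0.01, -0.05, -0.1, -0.13, -0.13, -0.13, -0.1, -0.07, -0.04, -0.01, 0.02, 0.04, 0.04, 0.04, 0.03, 0.02, 0.01, -0.0, -0.01, -0.01, -0.0, 0.0, 0.01, 0.01, 0.01, 0.01, 0.0, -0.01, -0.02, -0.03, -0.04, -0.04, -0.04, -0.03, -0.03, -0.01, -0.0, 0.01, 0.01, 0.02, 0.01, 0.01, 0.01, 0.0, -0.0, -0.0] res [np.float64(0.021), np.float64(0.0), np.float64(0.022)]
```

Emit:
arm_command([
  {"dr": [0, 0, 0], "offset": [0, 0, -0.015], "hand": -1},
  {"dr": [0, 0, 0], "offset": [0, 0, -0.015], "hand": -1},
  {"dr": [0, 0, 0], "offset": [0, 0, 0], "hand": -1},
  {"dr": [0, 0, 0], "offset": [0, 0, 0], "hand": -1},
])

```text
time_s: 4.8
eef_pos: [552.3, 293.4, 246.2]
ee_rot: [0.0, 0.997, -0.079, -0.001]
force: [-1.0, 0.1, -7.3]
grip_width: 0.182
grip_force: 68.2
```

Run:
```python
import numpy as np
v=[4,7,8,8,8,8,7]+[5.9,6.9,10.3,15.4,21.1,26.3,30.2,32.0,32.0,30.9,27.7,22.9,17.2,11.4,6.2,2.2,-0.3,-1.1,-0.4,1.6,4.4,7.4,10.1,12.1,13.3,13.6,13.0,11.8,10.3,8.9,7.7,7.0,6.8,6.9,7.2,7.4,7.2,6.4,4.9,2.7]
n=len(v);z=np.zeros(n);z[14:28]=[2,4,5,5,5,5,5,5,5,5,5,4,3,2]
yr=np.zeros(n);yr[20:40]=.218/20
lat=np.zeros(n);lat[20:40]=14.9/20
a=0.;P=np.zeros(3);C=np.zeros(3)
for i in range(n):
    P+=[lat[i],v[i],-z[i]]
    d=P-C  # original tool frame; a = rotation about tool z so far (negative)
    c,s=np.cos(a),np.sin(a);o=np.round(np.array([c*d[0]+s*d[1],-s*d[0]+c*d[1],d[2]])/120,3)
    C+=np.array([c*o[0]-s*o[1],s*o[0]+c*o[1],o[2]])*120
    t=round(-yr[i]/(np.pi/4),3);a+=t*np.pi/4
    print(i,*o,"dr",t, "|" if i%8==7 else "")
print(C,a)
```

```text
0 0.0 0.033 0.0 dr -0.0 
1 0.0 0.059 0.0 dr -0.0 
2 0.0 0.066 0.0 dr -0.0 
3 0.0 0.067 0.0 dr -0.0 
4 0.0 0.067 0.0 dr -0.0 
5 0.0 0.066 0.0 dr -0.0 
6 0.0 0.059 0.0 dr -0.0 
7 0.0 0.049 0.0 dr -0.0 |
8 0.0 0.057 0.0 dr -0.0 
9 0.0 0.086 0.0 dr -0.0 
10 0.0 0.128 0.0 dr -0.0 
11 0.0 0.176 0.0 dr -0.0 
12 0.0 0.22 0.0 dr -0.0 
13 0.0 0.251 0.0 dr -0.0 
14 0.0 0.267 -0.017 dr -0.0 
15 0.0 0.266 -0.033 dr -0.0 |
16 0.0 0.258 -0.042 dr -0.0 
17 0.0 0.231 -0.041 dr -0.0 
18 0.0 0.191 -0.042 dr -0.0 
19 0.0 0.143 -0.042 dr -0.0 
20 0.006 0.095 -0.041 dr -0.014 
21 0.006 0.052 -0.042 dr -0.014 
22 0.006 0.018 -0.042 dr -0.014 
23 0.006 -0.002 -0.041 dr -0.014 |
24 0.007 -0.009 -0.042 dr -0.014 
25 0.006 -0.003 -0.033 dr -0.014 
26 0.005 0.014 -0.025 dr -0.014 
27 0.004 0.037 -0.017 dr -0.014 
28 0.0 0.062 0.0 dr -0.014 
29 -0.002 0.084 0.0 dr -0.014 
30 -0.005 0.101 0.0 dr -0.014 
31 -0.007 0.111 0.0 dr -0.014 |
32 -0.009 0.113 0.0 dr -0.014 
33 -0.009 0.108 0.0 dr -0.014 
34 -0.009 0.098 0.0 dr -0.014 
35 -0.008 0.086 0.0 dr -0.014 
36 -0.007 0.074 0.0 dr -0.014 
37 -0.006 0.064 0.0 dr -0.014 
38 -0.005 0.059 0.0 dr -0.014 
39 -0.006 0.056 0.0 dr -0.014 |
40 -0.012 0.056 0.0 dr -0.0 
41 -0.013 0.059 0.0 dr -0.0 
42 -0.014 0.06 0.0 dr -0.0 
43 -0.013 0.059 0.0 dr -0.0 
44 -0.011 0.052 0.0 dr -0.0 
45 -0.009 0.04 0.0 dr -0.0 
46 -0.005 0.022 0.0 dr -0.0 
[ 14.93181789 517.53874733 -60.        ] -0.21991148575128558
```

Emit:
arm_command([
  {"dr": [0, 0, 0], "offset": [0, 0.033, 0], "hand": -1},
  {"dr": [0, 0, 0], "offset": [0, 0.059, 0], "hand": -1},
  {"dr": [0, 0, 0], "offset": [0, 0.066, 0], "hand": -1},
  {"dr": [0, 0, 0], "offset": [0, 0.067, 0], "hand": -1},
  {"dr": [0, 0, 0], "offset": [0, 0.067, 0], "hand": -1},
  {"dr": [0, 0, 0], "offset": [0, 0.066, 0], "hand": -1},
  {"dr": [0, 0, 0], "offset": [0, 0.059, 0], "hand": -1},
  {"dr": [0, 0, 0], "offset": [0, 0.049, 0], "hand": -1},
])

```text
time_s: 5.6
eef_pos: [543.6, 237.6, 247.0]
ee_rot: [-0.0, 0.997, -0.079, 0.0]
force: [-0.4, 0.1, -6.3]
grip_width: 0.179
grip_force: 68.3
```

Emit:
arm_command([
  {"dr": [0, 0, 0], "offset": [0, 0.057, 0], "hand": -1},
  {"dr": [0, 0, 0], "offset": [0, 0.086, 0], "hand": -1},
  {"dr": [0, 0, 0], "offset": [0, 0.128, 0], "hand": -1},
  {"dr": [0, 0, 0], "offset": [0, 0.176, 0], "hand": -1},
  {"dr": [0, 0, 0], "offset": [0, 0.22, 0], "hand": -1},
  {"dr": [0, 0, 0], "offset": [0, 0.251, 0], "hand": -1},
  {"dr": [0, 0, 0], "offset": [0, 0.267, -0.017], "hand": -1},
  {"dr": [0, 0, 0], "offset": [0, 0.266, -0.033], "hand": -1},
])

```text
time_s: 6.4
eef_pos: [515.5, 64.4, 252.8]
ee_rot: [0.0, 0.997, -0.079, -0.0]
force: [1.4, 0.0, -7.3]
grip_width: 0.179
grip_force: 68.6
```

Emit:
arm_command([
  {"dr": [0, 0, 0], "offset": [0, 0.258, -0.042], "hand": -1},
  {"dr": [0, 0, 0], "offset": [0, 0.231, -0.041], "hand": -1},
  {"dr": [0, 0, 0], "offset": [0, 0.191, -0.042], "hand": -1},
  {"dr": [0, 0, 0], "offset": [0, 0.143, -0.042], "hand": -1},
  {"dr": [0, 0, -0.014], "offset": [0.006, 0.095, -0.041], "hand": -1},
  {"dr": [0, 0, -0.014], "offset": [0.006, 0.052, -0.042], "hand": -1},
  {"dr": [0, 0, -0.014], "offset": [0.006, 0.018, -0.042], "hand": -1},
  {"dr": [0, 0, -0.014], "offset": [0.006, -0.002, -0.041], "hand": -1},
])

```text
time_s: 7.2
eef_pos: [500.6, -51.0, 293.2]
ee_rot: [-0.0, 0.998, -0.056, 0.0]
force: [0.3, -0.8, -7.0]
grip_width: 0.183
grip_force: 68.7
```

```bash
cat > cap.py <<'E'
from h import *
import sys,pickle
pre,n=sys.argv[1],int(sys.argv[2]);F=[]
for i in range(n):
    s=ctrl.sense();c=ctrl.camera_info("wrist");F.append((s["time_s"],s["eef_pos"],s["ee_rot"],c,ctrl.capture("wrist")))
pickle.dump(F,open(pre+".pkl","wb"))
print(s["time_s"],s["eef_pos"],s["ee_rot"],s["force"],s["joints"])
a=F[0][4];b=F[n//2][4]
cv2.imwrite(f"pics/{pre}.png",cv2.resize(np.hstack([a,b])[:,:,::-1],(800,300),interpolation=cv2.INTER_AREA))
E
python3 cap.py s1 24
```

```text
8.35 [500.72236986 -50.98293012 292.88997912] [ 8.23529385e-06  9.98383967e-01 -5.68282799e-02  4.06520076e-05] [ 0.53007152 -0.40853214 -6.30523214] [-3.34649509e-01  2.26400066e-01  1.45032569e+00  6.49341997e-06
  1.46478419e+00  1.34986395e+00]
```

View pics/s1.png

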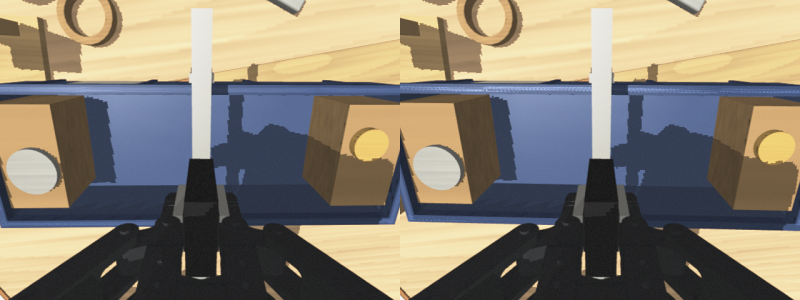

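The left and right frames show the tote almost level in the wrist view, with its far rim at row ~135 full-scale. I'll measure the tilt over time from the slope of that rim.

```bash
cat > tilt.py <<'E'
from h import *
import sys,pickle
from scipy.stats import theilslopes
from scipy.spatial.transform import Rotation as Ro
def slope(im):
    im=im.astype(int);b=(im[:,:,2]-im[:,:,0])>25;X=[];Y=[]
    for x in [*range(30,285,5),*range(355,620,5)]:
        r=np.where(b[100:200,x])[0]
        if len(r): X.append(x);Y.append(r[0]+100)
    m,i,*_=theilslopes(Y,X);return m,i,np.median(np.abs(np.array(Y)-m*np.array(X)-i))
def model(th,p,q,c):
    R=Ro.from_quat([q[1],q[2],q[3],q[0]])
    # bail frame: x=-tool y, y=tool x ... with tool y = -bail x, z up=-tool z
    B=R.as_matrix()@np.array([[0,-1,0],[-1,0,0],[0,0,-1.]]) # cols: bail x,y,z in tool axes
    piv=p-np.array([0,0,18.8+60]);t=np.array([[np.cos(th),0,-np.sin(th)],[0,1,0],[np.sin(th),0,np.cos(th)]])
    P=np.array([[-170,-65,18],[170,-65,18]])@t.T@B.T+piv
    a,b=proj(P,c);return (b[1]-a[1])/(b[0]-a[0]),a,b
F=pickle.load(open(sys.argv[1]+".pkl","rb"))
T=[];A=[]
for t,p,q,c,im in F:
    m,i,e=slope(im)
    g=np.linspace(-.3,.3,61);A.append(np.interp(0,(lambda y:y*np.sign(y[-1]-y[0]))(np.array([model(x,p,q,c)[0] for x in g])-m),g));T.append(t)
T=np.array(T);A=np.array(A);print("model th0",model(0,p,q,c),"meas",m,i,e);print(A.round(3).tolist())
def ft(w,off=None):
    t=T-T[-1];M=np.c_[np.cos(w*t),np.sin(w*t),np.ones_like(t)]
    y=A.copy()
    if off is not None: M=M[:,:2];y=y-off
    k,*_=np.linalg.lstsq(M,y,rcond=None);return k,np.std(M@k-y)
off=float(sys.argv[2]) if len(sys.argv)>2 else None
for w in(3.45,3.59,3.73):
    k,e=ft(w,off);print(w,"cos(th) at last frame",k[0].round(4),"thdot",(k[1]*w).round(4),"amp",np.hypot(*k[:2]).round(4),"off",k[2:].round(4),"rms",e.round(4),"t",T[-1])
E
python3 tilt.py s1
```

```text
model th0 (np.float64(0.0007206125478616012), array([658.09028019, 139.12856693]), array([-18.35780361, 138.64110996])) meas 0.0 132.0 1.0
[0.008, 0.008, 0.009, 0.008, 0.009, 0.009, 0.009, 0.009, 0.008, 0.009, 0.008, 0.009, 0.008, 0.008, 0.008, 0.009, 0.008, 0.008, 0.009, 0.009, 0.008, 0.008, 0.008, 0.009]
3.45 cos(th) at last frame -0.0 thdot -0.0 amp 0.0 off [0.0084] rms 0.0004 t 8.35
3.59 cos(th) at last frame -0.0 thdot 0.0 amp 0.0 off [0.0084] rms 0.0004 t 8.35
3.73 cos(th) at last frame -0.0 thdot 0.0 amp 0.0 off [0.0084] rms 0.0004 t 8.35
```

Run:
```python
import pickle,numpy as np
F=pickle.load(open("s1.pkl","rb"))
for k in(0,6,12,18):
    im=F[k][4].astype(int);b=(im[:,:,2]-im[:,:,0])
    print(k,[int(np.where(b[100:200,x]>25)[0][0]+100) for x in range(20,630,40)], im[120:160:3,100].tolist() if k==0 else "")
    print([int(np.abs(np.diff(im[300:420,x].sum(1))).argmax()+300) for x in (10,30,50,70,90,110,560,580,600,620)])
```

```text
0 [133, 131, 131, 135, 135, 135, 132, 132, 134, 132, 132, 132, 132, 131, 132, 135] [[246, 232, 185], [246, 236, 191], [191, 161, 129], [27, 35, 51], [52, 59, 77], [105, 120, 152], [111, 125, 160], [146, 165, 207], [135, 151, 192], [121, 137, 175], [108, 124, 161], [103, 83, 65], [105, 83, 58], [108, 88, 65]]
[364, 364, 332, 364, 363, 413, 359, 359, 358, 358]
6 [133, 130, 132, 134, 134, 135, 131, 131, 135, 133, 132, 132, 133, 131, 133, 135] 
[357, 326, 358, 358, 358, 413, 364, 364, 365, 365]
12 [133, 130, 131, 134, 134, 135, 131, 131, 136, 132, 132, 132, 133, 131, 133, 135] 
[343, 354, 324, 355, 325, 413, 367, 367, 368, 368]
18 [133, 130, 131, 134, 135, 135, 131, 131, 135, 132, 132, 132, 133, 131, 133, 135] 
[357, 326, 326, 358, 358, 413, 364, 365, 365, 365]
```

```bash
python3 - <<'E'
s=open("tilt.py").read()
a=s.index("def slope");b=s.index("def model")
s=s[:a]+'''def slope(im):
    im=im.astype(int);b=(im[:,:,2]-im[:,:,0])>12;X=[];Y=[]
    for x in [*range(15,115,3),*range(540,630,3)]:
        r=np.where(b[300:420,x])[0]
        if len(r): X.append(x);Y.append(r[-1]+300)
    X=np.array(X);Y=np.array(Y);m,i,*_=theilslopes(Y,X);e=np.abs(Y-m*X-i);k=e<4;m,i=np.polyfit(X[k],Y[k],1);return m,i,np.median(e)
'''+s[b:].replace("[[-170,-65,18],[170,-65,18]]","[[-170,65,18],[170,65,18]]")
open("tilt.py","w").write(s)
E
python3 tilt.py s1
```

```text
model th0 (np.float64(0.0008069298674577493), array([599.78200588, 358.86273655]), array([ 40.1333206 , 358.41113931])) meas -0.005714219098819837 362.35247949700874 0.4275000000000091
[0.017, 0.012, 0.005, -0.002, -0.007, -0.013, -0.018, -0.024, -0.028, -0.032, -0.034, -0.036, -0.037, -0.036, -0.035, -0.032, -0.029, -0.025, -0.019, -0.014, -0.009, -0.002, 0.004, 0.011]
3.45 cos(th) at last frame 0.0111 thdot 0.1178 amp 0.0359 off [-0.0008] rms 0.0003 t 8.35
3.59 cos(th) at last frame 0.0129 thdot 0.113 amp 0.034 off [-0.0028] rms 0.0004 t 8.35
3.73 cos(th) at last frame 0.0145 thdot 0.1081 amp 0.0324 off [-0.0046] rms 0.0006 t 8.35
```

Run:
```python
import plan as p,numpy as np
from scipy.optimize import minimize
w=3.48
A=p.expm(np.array([[0,1],[-w*w,0]])*.05);x0=A@[.0112,.117];print(x0)
_s=p.sim
p.sim=lambda v,x,vp,ww=w:_s(v,x,vp,ww if ww==w else ww-.11)
r=p.plan(x0,0,169.7,32);v=r.x;print(r.success,v.round(1));print(p.sim(v,x0,0)[:,0].round(3))
n=len(v);a=0.;P=np.zeros(2);C=np.zeros(2)
for i in range(n):
    P+=[4.2/n,v[i]];d=P-C;c,s=np.cos(a),np.sin(a)
    o=np.round(np.array([c*d[0]+s*d[1],-s*d[0]+c*d[1]])/120,3);C+=np.array([c*o[0]-s*o[1],s*o[0]+c*o[1]])*120
    t=-.011 if 4<=i<24 else 0;a+=t*np.pi/4;print(i,*o,t)
print(C,a)
```

```text
[0.01685141 0.10848566]
True [-0.3 -0.4 -0.3  0.3  1.1  2.3  3.7  5.3  6.8  8.2  9.3 10.2 10.7 10.9
 10.8 10.4  9.8  9.1  8.2  7.4  6.7  6.   5.5  5.   4.5  4.1  3.7  3.2
  2.7  2.2  1.5  0.8]
[ 0.026  0.032  0.034  0.033  0.029  0.023  0.016  0.01   0.004 -0.001
 -0.004 -0.005 -0.005 -0.004 -0.003 -0.002 -0.001 -0.002 -0.003 -0.005
 -0.007 -0.009 -0.011 -0.012 -0.012 -0.012 -0.01  -0.008 -0.005 -0.003
 -0.001 -0.    -0.   ]
0 0.001 -0.003 0
1 0.001 -0.003 0
2 0.001 -0.003 0
3 0.001 0.003 0
4 0.001 0.009 -0.011
5 0.001 0.019 -0.011
6 0.001 0.032 -0.011
7 -0.0 0.044 -0.011
8 -0.001 0.056 -0.011
9 -0.002 0.068 -0.011
10 -0.003 0.078 -0.011
11 -0.004 0.085 -0.011
12 -0.005 0.089 -0.011
13 -0.006 0.091 -0.011
14 -0.007 0.09 -0.011
15 -0.007 0.087 -0.011
16 -0.007 0.081 -0.011
17 -0.007 0.075 -0.011
18 -0.008 0.069 -0.011
19 -0.007 0.061 -0.011
20 -0.006 0.055 -0.011
21 -0.006 0.05 -0.011
22 -0.006 0.045 -0.011
23 -0.006 0.042 -0.011
24 -0.006 0.037 0
25 -0.004 0.034 0
26 -0.005 0.03 0
27 -0.003 0.027 0
28 -0.003 0.023 0
29 -0.002 0.018 0
30 -0.001 0.013 0
31 -0.0 0.007 0
[  4.23545545 169.70287508] -0.1727875959474386
```

Emit:
arm_command([
  {"dr": [0, 0, 0], "offset": [0.001, -0.003, 0], "hand": -1},
  {"dr": [0, 0, 0], "offset": [0.001, -0.003, 0], "hand": -1},
  {"dr": [0, 0, 0], "offset": [0.001, -0.003, 0], "hand": -1},
  {"dr": [0, 0, 0], "offset": [0.001, 0.003, 0], "hand": -1},
  {"dr": [0, 0, -0.011], "offset": [0.001, 0.009, 0], "hand": -1},
  {"dr": [0, 0, -0.011], "offset": [0.001, 0.019, 0], "hand": -1},
  {"dr": [0, 0, -0.011], "offset": [0.001, 0.032, 0], "hand": -1},
  {"dr": [0, 0, -0.011], "offset": [0, 0.044, 0], "hand": -1},
])

```text
time_s: 9.2
eef_pos: [500.4, -63.1, 292.8]
ee_rot: [0.0, 0.999, -0.039, -0.0]
force: [0.4, -0.4, -5.9]
grip_width: 0.179
grip_force: 68.6
```

Emit:
arm_command([
  {"dr": [0, 0, -0.011], "offset": [-0.001, 0.056, 0], "hand": -1},
  {"dr": [0, 0, -0.011], "offset": [-0.002, 0.068, 0], "hand": -1},
  {"dr": [0, 0, -0.011], "offset": [-0.003, 0.078, 0], "hand": -1},
  {"dr": [0, 0, -0.011], "offset": [-0.004, 0.085, 0], "hand": -1},
  {"dr": [0, 0, -0.011], "offset": [-0.005, 0.089, 0], "hand": -1},
  {"dr": [0, 0, -0.011], "offset": [-0.006, 0.091, 0], "hand": -1},
  {"dr": [0, 0, -0.011], "offset": [-0.007, 0.09, 0], "hand": -1},
  {"dr": [0, 0, -0.011], "offset": [-0.007, 0.087, 0], "hand": -1},
])

```text
time_s: 10.0
eef_pos: [492.5, -140.8, 292.8]
ee_rot: [0.0, 1.0, -0.005, -0.0]
force: [-0.3, -0.8, -7.0]
grip_width: 0.172
grip_force: 68.6
```

Emit:
arm_command([
  {"dr": [0, 0, -0.011], "offset": [-0.007, 0.081, 0], "hand": -1},
  {"dr": [0, 0, -0.011], "offset": [-0.007, 0.075, 0], "hand": -1},
  {"dr": [0, 0, -0.011], "offset": [-0.008, 0.069, 0], "hand": -1},
  {"dr": [0, 0, -0.011], "offset": [-0.007, 0.061, 0], "hand": -1},
  {"dr": [0, 0, -0.011], "offset": [-0.006, 0.055, 0], "hand": -1},
  {"dr": [0, 0, -0.011], "offset": [-0.006, 0.05, 0], "hand": -1},
  {"dr": [0, 0, -0.011], "offset": [-0.006, 0.045, 0], "hand": -1},
  {"dr": [0, 0, -0.011], "offset": [-0.006, 0.042, 0], "hand": -1},
])

```text
time_s: 10.8
eef_pos: [487.2, -197.6, 292.8]
ee_rot: [-0.0, 1.0, 0.03, -0.0]
force: [-0.2, -0.2, -7.1]
grip_width: 0.177
grip_force: 68.6
```

Emit:
arm_command([
  {"dr": [0, 0, 0], "offset": [-0.006, 0.037, 0], "hand": -1},
  {"dr": [0, 0, 0], "offset": [-0.004, 0.034, 0], "hand": -1},
  {"dr": [0, 0, 0], "offset": [-0.005, 0.03, 0], "hand": -1},
  {"dr": [0, 0, 0], "offset": [-0.003, 0.027, 0], "hand": -1},
  {"dr": [0, 0, 0], "offset": [-0.003, 0.023, 0], "hand": -1},
  {"dr": [0, 0, 0], "offset": [-0.002, 0.018, 0], "hand": -1},
  {"dr": [0, 0, 0], "offset": [-0.001, 0.013, 0], "hand": -1},
  {"dr": [0, 0, 0], "offset": [0, 0.007, 0], "hand": -1},
])

```text
time_s: 11.6
eef_pos: [485.7, -220.1, 292.8]
ee_rot: [-0.0, 1.0, 0.03, -0.0]
force: [-0.3, 0.7, -7.1]
grip_width: 0.18
grip_force: 68.6
```

```bash
python3 cap.py s2 36; python3 tilt.py s2
python3 - <<'E'
from h import *
cv2.imwrite("pics/top2.png",ctrl.capture("top")[:,:,::-1])
E
```

```text
13.35 [ 485.6822056  -220.05332866  292.85731823] [-4.61938813e-06  9.99563606e-01  2.95397467e-02  1.66271043e-05] [-1.1471423   0.15717203 -7.03804202] [-6.45308090e-01  2.95207776e-01  1.36173594e+00  2.80944913e-05
  1.48462875e+00  8.66397730e-01]
model th0 (np.float64(0.0007594758142007507), array([599.90119562, 358.66158118]), array([ 40.20282379, 358.2365038 ])) meas -0.0019047396996063064 361.11749316566954 0.14249999999998408
[0.005, 0.005, 0.004, 0.004, 0.004, 0.003, 0.0, -0.002, -0.003, -0.003, -0.005, -0.007, -0.009, -0.009, -0.01, -0.011, -0.012, -0.012, -0.012, -0.011, -0.011, -0.009, -0.009, -0.009, -0.006, -0.004, -0.003, -0.002, -0.001, 0.003, 0.004, 0.004, 0.004, 0.004, 0.004, 0.004]
3.45 cos(th) at last frame 0.0087 thdot 0.0024 amp 0.0087 off [-0.0028] rms 0.0008 t 13.35
3.59 cos(th) at last frame 0.0085 thdot -0.0014 amp 0.0085 off [-0.0032] rms 0.0007 t 13.35
3.73 cos(th) at last frame 0.0083 thdot -0.0053 amp 0.0084 off [-0.0035] rms 0.0006 t 13.35
```

View pics/s2.png

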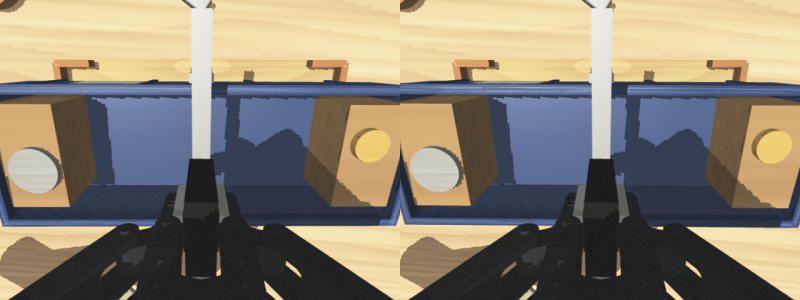

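The skid's far guides appear symmetric about the bar, near (88,98) and (563,98) full-scale. I'll check the centring numerically and plan the lowering with the last bit of damping.

```bash
cat > lo.py <<'E'
from h import *
import pickle,plan as p
t,pos,q,c,im=pickle.load(open("s2.pkl","rb"))[0]
hsv=cv2.cvtColor(im,cv2.COLOR_RGB2HSV);i=im.astype(int)
m=((i[:,:,0]-i[:,:,2]>70)&(i[:,:,0]-i[:,:,1]>50)&(np.arange(480)[:,None]<140)).astype(np.uint8)
n,l,st,ce=cv2.connectedComponentsWithStats(m)
print([(s.tolist(),[int(np.where(l[:,:]==k)[1][np.where(l==k)[0]<=st[k][1]+4].min()),int(np.where(l==k)[1][np.where(l==k)[0]<=st[k][1]+4].max())]) for k,s in enumerate(st) if k and s[4]>60])
for hx,hy in((216.3,85.3),(220,90)):
  for z in(52,30): print(z,proj(place([[-hx,hy,z],[hx,hy,z]],[485.6,-220.1,-1.510]),c).round(1).tolist())
w=3.55;_s=p.sim
p.sim=lambda v,x,vp,ww=w:_s(v,x,vp,ww)
r=p.plan([.0081,-.0106],0,0,26,vmax=6);print(r.success,(r.x/120).round(3).tolist(),sum((r.x/120).round(3)))
E
python3 lo.py
```

```text
[([83, 96, 59, 31, 813], [84, 140]), ([500, 96, 58, 35, 850], [500, 554])]
52 [[85.3, 100.3], [555.7, 99.7]]
30 [[98.2, 100.5], [542.9, 100.0]]
52 [[80.3, 94.9], [560.7, 94.3]]
30 [[93.5, 95.4], [547.6, 94.9]]
True [-0.001, -0.001, -0.0, 0.001, 0.002, 0.004, 0.006, 0.006, 0.006, 0.005, 0.003, 0.001, -0.001, -0.003, -0.004, -0.005, -0.005, -0.005, -0.004, -0.003, -0.002, -0.0, -0.001, -0.0, -0.0, -0.0] -0.0010000000000000026
```

Emit:
arm_command([
  {"dr": [0, 0, 0], "offset": [0, -0.001, 0.01], "hand": -1},
  {"dr": [0, 0, 0], "offset": [0, -0.001, 0.02], "hand": -1},
  {"dr": [0, 0, 0], "offset": [0, 0, 0.03], "hand": -1},
  {"dr": [0, 0, 0], "offset": [0, 0.001, 0.03], "hand": -1},
  {"dr": [0, 0, 0], "offset": [0, 0.002, 0.03], "hand": -1},
  {"dr": [0, 0, 0], "offset": [0, 0.004, 0.03], "hand": -1},
  {"dr": [0, 0, 0], "offset": [0, 0.006, 0.03], "hand": -1},
  {"dr": [0, 0, 0], "offset": [0, 0.006, 0.03], "hand": -1},
])

```text
time_s: 14.25
eef_pos: [485.8, -222.2, 267.3]
ee_rot: [0.0, 1.0, 0.03, -0.0]
force: [0.8, -0.1, -6.9]
grip_width: 0.177
grip_force: 68.6
```

Emit:
arm_command([
  {"dr": [0, 0, 0], "offset": [0, 0.006, 0.03], "hand": -1},
  {"dr": [0, 0, 0], "offset": [0, 0.005, 0.03], "hand": -1},
  {"dr": [0, 0, 0], "offset": [0, 0.003, 0.03], "hand": -1},
  {"dr": [0, 0, 0], "offset": [0, 0.001, 0.03], "hand": -1},
  {"dr": [0, 0, 0], "offset": [0, -0.001, 0.03], "hand": -1},
  {"dr": [0, 0, 0], "offset": [0, -0.003, 0.03], "hand": -1},
  {"dr": [0, 0, 0], "offset": [0, -0.004, 0.03], "hand": -1},
  {"dr": [0, 0, 0], "offset": [0, -0.005, 0.03], "hand": -1},
])

```text
time_s: 15.05
eef_pos: [485.8, -222.3, 238.5]
ee_rot: [-0.0, 1.0, 0.03, -0.0]
force: [1.5, -0.1, -6.6]
grip_width: 0.177
grip_force: 68.6
```

Emit:
arm_command([
  {"dr": [0, 0, 0], "offset": [0, -0.005, 0.03], "hand": -1},
  {"dr": [0, 0, 0], "offset": [0, -0.005, 0.03], "hand": -1},
  {"dr": [0, 0, 0], "offset": [0, -0.004, 0.03], "hand": -1},
  {"dr": [0, 0, 0], "offset": [0, -0.003, 0.03], "hand": -1},
  {"dr": [0, 0, 0], "offset": [0, -0.001, 0.03], "hand": -1},
  {"dr": [0, 0, 0], "offset": [0, 0, 0.03], "hand": -1},
  {"dr": [0, 0, 0], "offset": [0, 0, 0.02], "hand": -1},
  {"dr": [0, 0, 0], "offset": [0, 0, 0.02], "hand": -1},
])

```text
time_s: 15.85
eef_pos: [485.7, -220.2, 212.3]
ee_rot: [-0.0, 1.0, 0.03, -0.0]
force: [-0.2, -0.3, -6.8]
grip_width: 0.175
grip_force: 68.6
```

Emit:
arm_command([
  {"dr": [0, 0, 0], "offset": [0, 0, 0.01], "hand": -1},
  {"dr": [0, 0, 0], "offset": [0, 0, 0], "hand": -1},
  {"dr": [0, 0, 0], "offset": [0, 0, 0], "hand": -1},
])

```text
time_s: 16.15
eef_pos: [485.7, -220.2, 211.3]
ee_rot: [0.0, 1.0, 0.03, 0.0]
force: [0.8, -0.9, -6.2]
grip_width: 0.179
grip_force: 68.6
```

```bash
python3 cap.py s3 36; python3 tilt.py s3; python3 -c "
from h import *
cv2.imwrite('pics/side3.png',ctrl.capture('side')[:,:,::-1])"
```

```text
17.9 [ 485.66009685 -220.18353262  211.25189727] [-1.26563954e-06  9.99563164e-01  2.95547261e-02 -1.54998383e-05] [ 0.70665982 -0.35748066 -7.42164447] [-6.45511257e-01  3.46940681e-01  1.50429945e+00 -1.81044007e-05
  1.29037830e+00  8.66172020e-01]
model th0 (np.float64(0.0007367125702760056), array([599.90995169, 358.69361972]), array([ 40.23551819, 358.28130053])) meas 0.0024047905401603257 359.8379755615614 0.12011173184356494
[-0.003, -0.002, -0.002, -0.002, -0.003, -0.003, -0.003, -0.003, -0.003, -0.003, -0.003, -0.003, -0.004, -0.004, -0.004, -0.005, -0.005, -0.005, -0.005, -0.005, -0.005, -0.005, -0.004, -0.005, -0.004, -0.004, -0.004, -0.003, -0.003, -0.003, -0.003, -0.003, -0.003, -0.003, -0.003, -0.003]
3.45 cos(th) at last frame 0.0011 thdot 0.0015 amp 0.0012 off [-0.0034] rms 0.0003 t 17.9
3.59 cos(th) at last frame 0.0012 thdot 0.0011 amp 0.0012 off [-0.0034] rms 0.0003 t 17.9
3.73 cos(th) at last frame 0.0012 thdot 0.0006 amp 0.0012 off [-0.0035] rms 0.0003 t 17.9
```

View pics/side3.png

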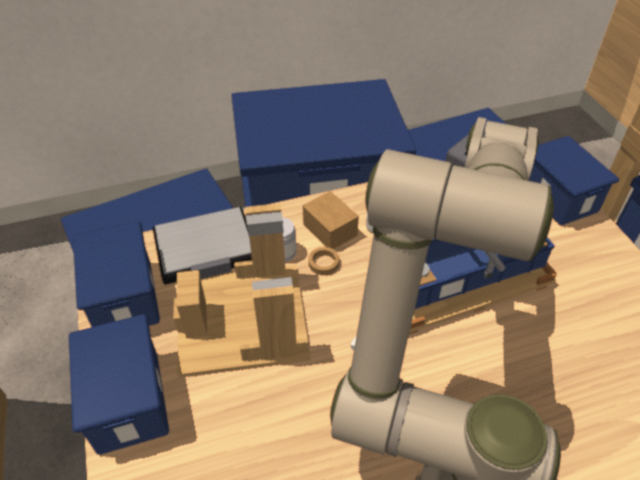

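The side view shows the tote hanging over the skid at about (480,270), with the guides at (417,323) and (548,273). The stand is empty and the bystanders I can see are in place. Residual swing is 0.001 rad, so I'll hold here.

Emit:
arm_command([
  {"dr": [0, 0, 0], "offset": [0, 0, 0], "hand": -1},
  {"dr": [0, 0, 0], "offset": [0, 0, 0], "hand": -1},
  {"dr": [0, 0, 0], "offset": [0, 0, 0], "hand": -1},
  {"dr": [0, 0, 0], "offset": [0, 0, 0], "hand": -1},
  {"dr": [0, 0, 0], "offset": [0, 0, 0], "hand": -1},
  {"dr": [0, 0, 0], "offset": [0, 0, 0], "hand": -1},
  {"dr": [0, 0, 0], "offset": [0, 0, 0], "hand": -1},
  {"dr": [0, 0, 0], "offset": [0, 0, 0], "hand": -1},
])

```text
time_s: 18.8
eef_pos: [485.7, -220.2, 211.3]
ee_rot: [0.0, 1.0, 0.03, 0.0]
force: [-0.1, 0.4, -6.2]
grip_width: 0.176
grip_force: 68.6
```

Emit:
arm_command([
  {"dr": [0, 0, 0], "offset": [0, 0, 0], "hand": -1},
  {"dr": [0, 0, 0], "offset": [0, 0, 0], "hand": -1},
  {"dr": [0, 0, 0], "offset": [0, 0, 0], "hand": -1},
  {"dr": [0, 0, 0], "offset": [0, 0, 0], "hand": -1},
  {"dr": [0, 0, 0], "offset": [0, 0, 0], "hand": -1},
  {"dr": [0, 0, 0], "offset": [0, 0, 0], "hand": -1},
  {"dr": [0, 0, 0], "offset": [0, 0, 0], "hand": -1},
  {"dr": [0, 0, 0], "offset": [0, 0, 0], "hand": -1},
])

```text
time_s: 19.6
eef_pos: [485.7, -220.2, 211.3]
ee_rot: [0.0, 1.0, 0.03, 0.0]
force: [0.0, 0.3, -6.9]
grip_width: 0.175
grip_force: 68.6
```

Emit:
arm_command([
  {"dr": [0, 0, 0], "offset": [0, 0, 0], "hand": -1},
  {"dr": [0, 0, 0], "offset": [0, 0, 0], "hand": -1},
  {"dr": [0, 0, 0], "offset": [0, 0, 0], "hand": -1},
  {"dr": [0, 0, 0], "offset": [0, 0, 0], "hand": -1},
  {"dr": [0, 0, 0], "offset": [0, 0, 0], "hand": -1},
  {"dr": [0, 0, 0], "offset": [0, 0, 0], "hand": -1},
  {"dr": [0, 0, 0], "offset": [0, 0, 0], "hand": -1},
  {"dr": [0, 0, 0], "offset": [0, 0, 0], "hand": -1},
])

```text
time_s: 20.4
eef_pos: [485.7, -220.2, 211.3]
ee_rot: [-0.0, 1.0, 0.03, 0.0]
force: [-0.3, 0.0, -7.0]
grip_width: 0.178
grip_force: 68.6
```

```bash
python3 -c "
from h import *
s=ctrl.sense();print(s['time_s'],s['eef_pos'],s['force'],s['grip_force'])
print(ctrl.finish_job())"
```

```text
20.4 [ 485.66871473 -220.1666805   211.27430538] [-2.79145975e-01  5.46705546e-04 -6.95343789e+00] 68.61993312835693
the job is handed in; nothing more can be done
None
```

I handed the job in at 20.4 s: the tote was hanging level and still (swing about 0.001 rad), lengthways over the middle of the skid with its underside about 40 mm above the deck, held there by the bail for over 4 s; no verdict was returned.

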